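# Clamp the plate: stop at the crossed thread

## Robot

A 6-joint arm with a two-finger parallel gripper is mounted at the origin on the work surface. World frame = base frame: x ahead of the robot, y to its left, z up, the work surface at z = 0. Lengths are in m, angles in rad, forces in N, time in s.
With the tool pointing down it reaches from about 0.3 to 0.75 m from the base axis. Payload 8.5 kg.
Tool frame: the origin (TCP) lies between the finger pads; the fingertips stand 8 mm ahead of it and the grasp point (between the pads) lies 11 mm behind it; z points along the fingers, x is the direction in which the jaws open and shut, and the axes are right-handed (so a half turn about z gives the same grasp; the last joint's range is limited). The gripper opens to 85 mm and grips with 20 to 120 N. Pads are 22 mm wide; open, the fingers measure 114 mm over their backs; the gripper's body (76 mm by 85 mm) begins 54 mm behind the grasp point. The pads swing forward as they close: fully open they stand 13 mm farther back than shut.
Start: joints at [-1.541, 0.381, 1.297, -0, 1.464, -0.215], TCP at [0.133, -0.534, 0.239] pointing down, gripper open.
Joint ranges: [-3.11, 3.11], [-0.89, 2.33], [0.22, 2.48], [-1.42, 4.56], [0.17, 2.85], [-2.88, 2.88]. Speed limits (rad/s): [2.39, 2.39, 3.14, 3.14, 3.14, 3.14].

## Interface

Orientations are given as a unit quaternion [w, x, y, z].
In Python, from station import robot gives the robot as it stands.
- The arm moves only by the tool servo_tool, never from a script. Its argument "moves" is one flat list of numbers, 5 for each row, row after row: the shift along the world's x, y, z in m, then the turn about the world's z in degrees, then the closure in counts, from 0 (fully open) to 255 (shut). A call has 1 to 10 rows; each row shifts and turns the pose as measured when the row begins; what a row does not reach is not made up. A row lasts 1/8 s, in which the tool goes at most 62.5 mm and 10.7 degrees, less where a joint would pass 70% of its speed; a pose out of reach is approached as far as the arm can. A call with a gripper value outside its range is refused whole. The fingers move at their own pace and stop on an object; "force" is the grip in N (left out, the last holds). Time passes only in rows, so rows that do not move let the fingers close. It gives the time, the measured TCP pose, the force and the opening at its end, in the units of the state.
- robot.read_state(): the state, without advancing time (a new reading comes with each control period).
- robot.read_camera(name): name is "scene" or "top" or "wrist"; returns the picture (480x640x3 uint8, red, green, blue); there is no depth.
- robot.calibration(name): a dict with "fx", "fy", "cx", "cy" (pixels), "position" and "attitude" of the camera in the world; the wrist camera has in their place "hand_eye" (4x4, takes a point from camera to tool coordinates, whose origin is the TCP and whose axes are the tool frame's). Camera axes: x right, y up, looking along -z (the intrinsics and any distortion apply to the point x, -y, -z); pixel columns grow to the right and rows downward; lengths in m; the calibration is good to about 2 mm. A picture is of the moment at which its call begins: read the wrist's pose just before it. calibration takes no time and is no camera call.
- robot.hand_in(): hands the job in, once; it reports no verdict.
The state is a dict: "time": time; "joint_positions": joint angles; "joint_velocities": joint speeds; "effort": joint torques, N m; "position": TCP position; "tool_rot": TCP orientation; "contact_force": force on the tool from outside, world axes, zero at the start; "ft_torque": the same for the moment, N m; "width": opening from 0.0 (shut) to 1.0 (fully open).
Only numpy, scipy, OpenCV 4.12 (cv2) and the standard library are available. Lean on these libraries where they do the work, as an engineer would, in place of code of your own. Each camera call takes 0.05 s, during which the arm holds its last target.

## Task

Push the work plate by its front lip straight back under the two clamp screws until it rests against the fence. Then start both screws gently clockwise: one of them has crossed threads and binds early, within the first part of a turn; stop there without forcing it, and wind it anticlockwise fully back out. Turn the sound screw on down until it comes up firm on the plate, without overtightening, let go, and leave everything else on the bench where it is.

Things in the scene. Friction and masses are not known exactly. Their poses are not given: they have to be found in the camera images.
- bed_frame (a point): centre of the upper face of the clamp's fixed dark steel bed, 216 x 236 mm, 8 mm above the bench; x points away from the robot's side to the back. A fence 55 mm behind this point stops the plate; rails 80 mm to either side guide it. The posts behind the fence carry two arms, tops 54 mm above the bed; screw axes are 35 mm behind, 55 mm left and right of this point.
- plate_lip (a point): middle of the plate's front face, 16 mm above the bed; x points to the back. Loose aluminium plate with a brass sheet, 120 (front to back) x 150 x 8 mm, 0.4 kg; the front edge is turned up as a lip 4 mm thick, its top 28 mm above the bed. Starts 12 to 28 mm short of the fence; home, this point is 65 mm in front of bed_frame. Pushing takes 2 to 4 N.
- screw_a_grip (a point): centre of the steel bar handle of one of two like clamp screws (a may stand left or right of b). Bar 46 mm long (point x), 10 mm thick (point y), 24 mm high; z is the screw's axis. Centre about 96 mm above the bed's upper face, 42 mm above the clamp arm; grip from above across the 10 mm. Handle and screw sink 2 mm per radian clockwise.
- screw_b_grip (a point): centre of the steel bar handle of one of two like clamp screws (a may stand left or right of b). Bar 46 mm long (point x), 10 mm thick (point y), 24 mm high; z is the screw's axis. Centre about 96 mm above the bed's upper face, 42 mm above the clamp arm; grip from above across the 10 mm. Handle and screw sink 2 mm per radian clockwise.
- screw_a (a joint): turn of screw a, rad, clockwise from above (tightening) positive; starts loose, between -0.2 and 0.2. Either screw runs free at about 0.02 N m. The sound one comes up firm on the plate at about 2.3; the crossed one (a or b, unknown) binds at about 0.45 and goes no further. Fully out is a like stop at -0.9. The handle is sprung on its screw and then turns on alone, see collar_a.
- screw_b (a joint): turn of screw b, in the same terms as screw a.
- collar_a (a point): centre of the brass collar, 20 mm wide, on that screw, 15 mm below the bar. The handle sits on it by a spring, 1 N m per rad: in step (x axes parallel) while unloaded, it runs ahead of the collar as the screw resists. 0.15 to 0.3 N m of resistance is a clear sign that a screw binds or is firm; past 0.5 N m it is being forced.
- collar_b (a point): centre of the brass collar, 20 mm wide, on that screw, 15 mm below the bar. The handle sits on it by a spring, 1 N m per rad: in step (x axes parallel) while unloaded, it runs ahead of the collar as the screw resists. 0.15 to 0.3 N m of resistance is a clear sign that a screw binds or is firm; past 0.5 N m it is being forced.
- bezel: bystander, leave alone: small open brass ring, 22 mm outside, 12 mm high, standing on the front left corner of the bed; origin under its centre
- brick: bystander, leave alone: white soldering brick, 100 x 70 x 32 mm, left of the bed; origin under its centre
- flask: bystander, leave alone: small glass bottle with white cap, 44 mm wide, 85 mm tall, left of the bed; origin under its centre
- driver: bystander, leave alone: screwdriver with orange handle, 170 mm long, lying right of the bed
- mandrel: bystander, leave alone: pointed wooden ring cone, 44 mm foot, 78 mm tall, right of the bed; origin under its centre
- tray: bystander, leave alone: blue plastic tray 70 x 50 x 18 mm, right of the bed; origin under its centre
- cup: bystander, leave alone: white bowl, 56 mm wide, 30 mm high, left of the bed; origin under its centre
Not all that is in view belongs to the job. Leave any blue or brown look-alike of the part that bears plate_lip alone.

How it is judged:
On the way, in this order (a step that is already met when the one before it is completed fails the run):
1. the plate rests against the fence (x of plate_lip in the frame of bed_frame above -0.068 m), for 0.1 s.
2. a screw has been started and felt to bind early (resisting with over 0.06 N m, short of 0.6 rad of turn) (((value of joint screw_a between 0.38 and 0.6 rad and angle between the x axis of collar_a and the x axis of screw_a_grip, either way round above 0.06 rad) or (value of joint screw_b between 0.38 and 0.6 rad and angle between the x axis of collar_b and the x axis of screw_b_grip, either way round above 0.06 rad))).
At the end, for the whole second after the job is handed in: the plate is against the fence (within 3 mm), the crossed screw is wound back out (joint below -0.6), the other is down on the plate (joint above 2.2) (x of plate_lip in the frame of bed_frame above -0.068 m and ((value of joint screw_a below -0.6 rad and value of joint screw_b above 2.2 rad) or (value of joint screw_b below -0.6 rad and value of joint screw_a above 2.2 rad))); the robot touches nothing.
It fails at once if a screw is forced, either way round (its handle over 0.5 rad ahead of the collar, 0.5 N m) (angle between the x axis of collar_a and the x axis of screw_a_grip, either way round above 0.5 rad or angle between the x axis of collar_b and the x axis of screw_b_grip, either way round above 0.5 rad).
It fails at once if a bystander is shifted by more than 30 mm (distance of any of bezel, brick, flask, driver, mandrel, tray, cup from where it was at the start of the episode above 0.03 m).
It also fails if it takes over 72 s, if anything falls off the work surface, if the arm or the gripper's body presses on something with over 40 N, if the wrist force passes 120 N, or if a joint passes its speed limit or range.

## Working session

There is one attempt and no reset: what is moved stays moved. The work goes in short steps, Python scripts to look and compute and a tool call to move; the robot and the scene stay as the last step left them, time stands still between calls to the robot, and variables do not carry over. Pictures are saved under pics/ and viewed, and the job is handed in when it is done.

Besides the shell and the picture viewer there is one more tool, called after "Request:" as name(argument=value, ...) on one line, values as JSON. servo_tool: Moves the arm, as the interface text tells. Its arguments: {"type":"object","properties":{"moves":{"type":"array","items":{"type":"number"}},"force":{"type":"number"}},"required":["moves"]}

```bash
ls -la; mkdir -p pics; python3 - <<'E'
from station import robot
import cv2
s=robot.read_state(); print(s)
for n in ("scene","top","wrist"):
    print(n,robot.calibration(n))
    cv2.imwrite(f"pics/{n}0.png",robot.read_camera(n)[:,:,::-1])
E
```

```text
total 12
drwxr-xr-x  3 agent agent 4096 Dec  5 23:04 .
drwxr-xr-x 23 root  root  4096 Dec  5 23:04 ..
drwxr-xr-x  2 agent agent 4096 Dec  5 23:04 pics
{'time': 0.0, 'joint_positions': array([-1.54129795e+00,  3.81174768e-01,  1.29826420e+00, -1.11491394e-05,
        1.46357494e+00, -2.15346660e-01]), 'joint_velocities': array([ 0.00023443, -0.00086974, -0.00142403,  0.00158039, -0.00075972,
        0.00165398]), 'effort': array([-7.98943038e-04, -4.48471427e+01, -2.31278801e+01, -1.84901346e-04,
        4.81412470e-03, -1.02189540e-05]), 'position': array([ 0.13328493, -0.53331706,  0.238722  ]), 'tool_rot': array([-5.43408068e-04,  7.88164490e-01, -6.15464240e-01, -4.57959783e-04]), 'contact_force': array([-0.07383786, -0.0262166 , -0.38372883]), 'ft_torque': array([0.03099169, 0.00792547, 0.0154371 ]), 'width': 0.9996390264816623}
scene {'fx': 483.2061619272124, 'fy': 483.2061619272124, 'cx': 312.7756463727151, 'cy': 236.6467582370344, 'position': array([ 0.87623413, -0.46113225,  0.63013714]), 'attitude': array([0.87256287, 0.38960718, 0.12971784, 0.26460077])}
top {'fx': 527.4858529699751, 'fy': 527.4858529699751, 'cx': 313.5707737198577, 'cy': 238.79322769134947, 'position': array([0.36671259, 0.03006841, 0.96661351]), 'attitude': array([-0.69558622, -0.06240903,  0.06956243,  0.7123384 ])}
wrist {'fx': 342.2208836982771, 'fy': 342.2208836982771, 'cx': 319.70523186761653, 'cy': 238.33081498854187, 'hand_eye': array([[ 9.99998806e-01,  1.52671881e-03,  2.40377229e-04,
         1.90989905e-04],
       [ 1.53475253e-03, -9.62611330e-01, -2.70882024e-01,
        -6.81427262e-02],
       [-1.82170838e-04,  2.70882070e-01, -9.62612524e-01,
        -1.33054700e-01],
       [ 0.00000000e+00,  0.00000000e+00,  0.00000000e+00,
         1.00000000e+00]])}
```

View pics/scene0.png

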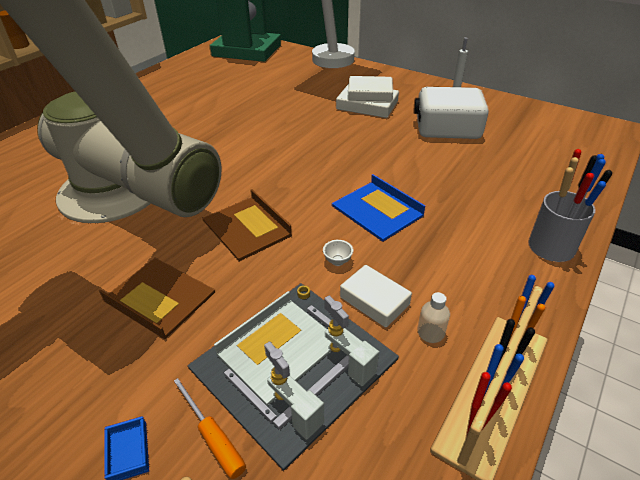

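View pics/top0.png

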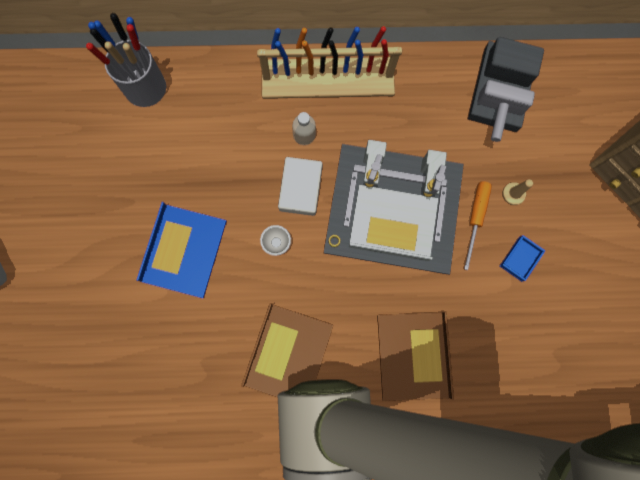

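```bash
cat > h.py <<'E'
import numpy as np, cv2
from scipy.spatial.transform import Rotation as R
from station import robot
def cam(n,state=None):
    c=robot.calibration(n)
    if n=="wrist":
        q=state["tool_rot"]; Rt=R.from_quat([q[1],q[2],q[3],q[0]]).as_matrix()
        he=c["hand_eye"]; return c,Rt@he[:3,:3],Rt@he[:3,3]+state["position"]
    q=c["attitude"]; return c,R.from_quat([q[1],q[2],q[3],q[0]]).as_matrix(),np.array(c["position"])
def ray(C,u,v):
    c,Rm,p=C
    d=Rm@np.array([(u-c["cx"])/c["fx"],-(v-c["cy"])/c["fy"],-1.]); return p,d
def onz(C,u,v,z):
    p,d=ray(C,u,v); return p+d*(z-p[2])/d[2]
def proj(C,X):
    c,Rm,p=C; x=Rm.T@(np.asarray(X)-p)
    return np.array([c["cx"]+c["fx"]*x[0]/-x[2], c["cy"]-c["fy"]*x[1]/-x[2]])
def crop(img,u0,v0,u1,v1,k):
    return cv2.resize(img[v0:v1,u0:u1],None,fx=k,fy=k,interpolation=cv2.INTER_CUBIC)
E
python3 - <<'E'
from h import *
im=cv2.imread("pics/top0.png"); cv2.imwrite("pics/top0c.png",crop(im,315,135,475,280,5)[:600])
im=cv2.imread("pics/scene0.png"); cv2.imwrite("pics/scene0c.png",crop(im,180,280,400,470,3))
C=cam("top")
for u,v in ((343,146),(464,160),(451,272),(325,254)): print(onz(C,u,v,0.008).round(4))
E
```

```text
[ 0.7273 -0.0427  0.008 ]
[ 0.6942 -0.2726  0.008 ]
[ 0.4802 -0.2321  0.008 ]
[ 0.5189 -0.0022  0.008 ]
```

View pics/top0c.png

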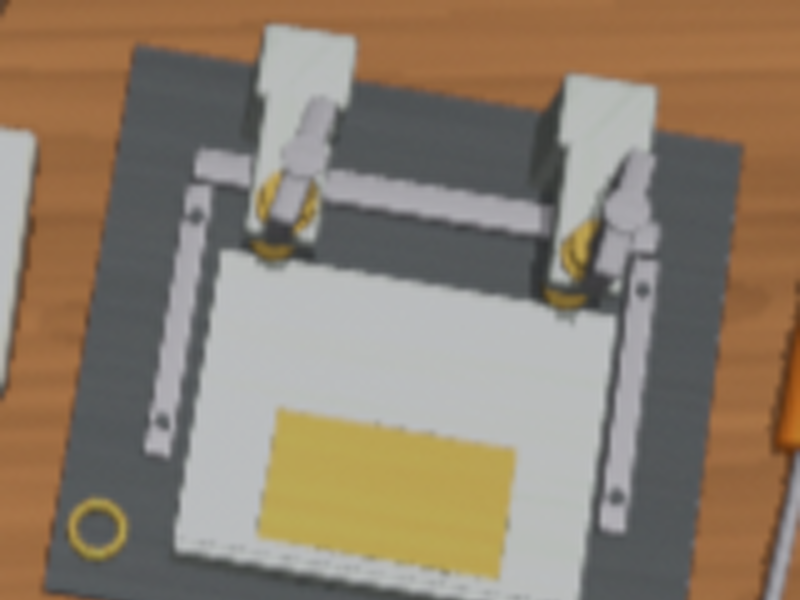

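View pics/scene0c.png

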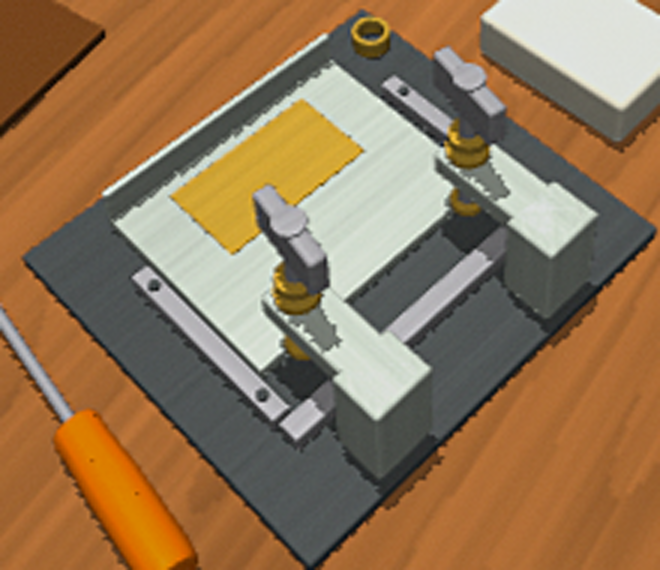

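```bash
python3 - <<'E'
from h import *
im=cv2.imread("pics/top0.png"); hsv=cv2.cvtColor(im,cv2.COLOR_BGR2HSV)
C=cam("top")
m=((hsv[:,:,1]<110)&(hsv[:,:,2]>40)|(np.abs(hsv[:,:,0].astype(int)-25)<5)&(hsv[:,:,2]>120)).astype(np.uint8)*255
m2=((hsv[:,:,1]<110)).astype(np.uint8)*255
w=np.zeros_like(m2); w[138:285,320:468]=m2[138:285,320:468]
n,l,st,ce=cv2.connectedComponentsWithStats(w); k=1+np.argmax(st[1:,4])
c=max(cv2.findContours((l==k).astype(np.uint8),cv2.RETR_EXTERNAL,cv2.CHAIN_APPROX_NONE)[0],key=cv2.contourArea)
P=np.array([onz(C,u,v,0.008)[:2] for u,v in c[:,0,:].astype(float)])
rect=cv2.minAreaRect((P*1000).astype(np.float32)); print(rect)
print(st[k])
# bars
for u,v in ((97,527),(175,552),(580,600),):pass
f=lambda x,y:(315+(x+.5)/5-.5,135+(y+.5)/5-.5)
for nm,x,y,z in (("Lback",322,100,.116),("Lfront",285,222,.116),("Ldisc",305,150,.118),("Rback",640,152,.116),("Rfront",608,270,.116),("Rdisc",629,208,.118),("bezel",97,527,.02),("lipL",175,552,.036)):
    print(nm,onz(C,*f(x,y),z).round(4))
E
```

```text
((613.2059326171875, -136.240234375), (235.32794189453125, 233.670166015625), 78.92450714111328)
[  324   139   140   136 13010]
Lback [ 0.67   -0.0949  0.116 ]
Lfront [ 0.6274 -0.0805  0.116 ]
Ldisc [ 0.6518 -0.0881  0.118 ]
Rback [ 0.6493 -0.2016  0.116 ]
Rfront [ 0.6083 -0.188   0.116 ]
Rdisc [ 0.6291 -0.196   0.118 ]
bezel [ 0.5425 -0.019   0.02  ]
lipL [ 0.5298 -0.0459  0.036 ]
```

Request:
servo_tool(moves=[0.035,0.042,0,10.5,255,0.035,0.042,0,10.5,255,0.035,0.042,0,10.5,255,0.035,0.042,0,10.5,255,0.035,0.042,0,10.5,255,0.035,0.042,0,10.5,255,0.035,0.042,0,10.5,255,0.035,0.042,0,10.5,255,0.035,0.042,0,10.5,255,0.035,0.042,0,10.5,255], force=25)

```text
time: 1.4
position: [0.4896, -0.1007, 0.2369]
tool_rot: [-0.0, 0.963, 0.27, -0.002]
contact_force: [0.4, -0.7, 0.6]
width: -0.001
```

Request:
servo_tool(moves=[0,-0.004,0,10,255,0,-0.004,0,10,255,-0.001,-0.004,0,10,255,-0.001,-0.003,0,10,255,-0.001,0,0,8.5,255,0,0,0,0,255])

```text
time: 2.15
position: [0.4879, -0.1116, 0.2351]
tool_rot: [-0.001, 0.755, 0.656, -0.003]
contact_force: [1.0, -0.3, -0.6]
width: -0.004
```

```bash
cat > snap.py <<'E'
import sys
from h import *
n=sys.argv[1]; t=sys.argv[2]
s=robot.read_state(); im=robot.read_camera(n)[:,:,::-1]
cv2.imwrite(f"pics/{t}.png",im); np.save(f"pics/{t}.npy",np.r_[s["position"],s["tool_rot"]])
q=s["tool_rot"]; print("t",s["time"],"pos",s["position"].round(4),"yaw",round(np.degrees(2*np.arctan2(q[2],q[1])),2),"j",s["joint_positions"].round(2),"F",s["contact_force"].round(1),"M",s["ft_torque"].round(2))
E
python3 snap.py wrist w1
```

```text
t 2.15 pos [ 0.4879 -0.1116  0.2351] yaw 81.93 j [-0.46  0.3   1.43 -0.    1.41 -1.89] F [ 1.  -0.3 -0.6] M [-0.06 -0.   -0.02]
```

View pics/w1.png

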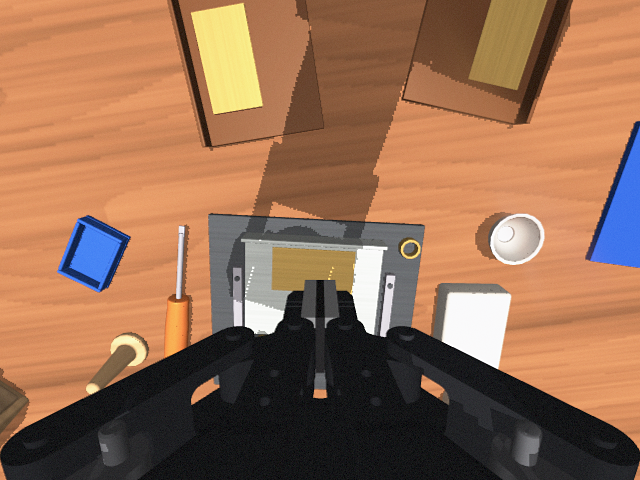

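```bash
python3 - <<'E'
from h import *
v=np.load("pics/w1.npy"); C=cam("wrist",dict(position=v[:3],tool_rot=v[3:]))
for nm,u,w,z in (("bedFR",209,214,.008),("bedFL",424,226,.008),("lipR",242,239,.036),("lipL",386,247,.036)):
    print(nm,onz(C,u,w,z).round(4))
im=cv2.imread("pics/w1.png"); cv2.imwrite("pics/w1c.png",crop(im,200,205,440,345,3))
E
```

```text
bedFR [ 0.4749 -0.2308  0.008 ]
bedFL [ 0.5207 -0.0036  0.008 ]
lipR [ 0.5005 -0.1937  0.036 ]
lipL [ 0.5294 -0.0507  0.036 ]
```

View pics/w1c.png

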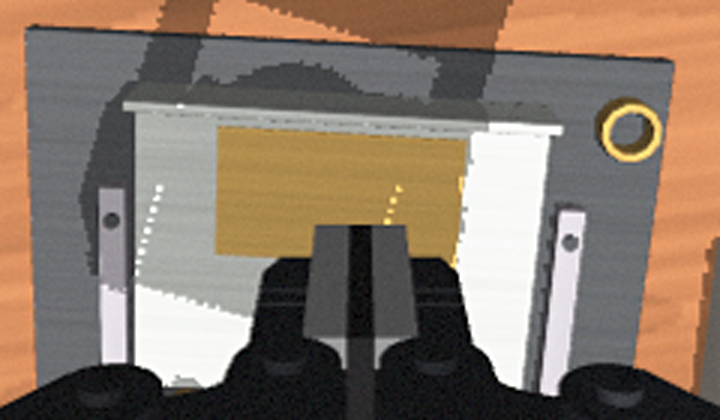

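Request:
servo_tool(moves=[-0.003,-0.004,-0.05,-3,255,0,0,-0.05,0,255,0,0,-0.05,0,255,0,0,-0.04,0,255,0,0,-0.015,0,255,0,0,0,0,255])

```text
time: 2.95
position: [0.4852, -0.1158, 0.0249]
tool_rot: [0.001, 0.779, 0.627, -0.002]
contact_force: [0.3, 1.7, 0.2]
width: 0.0
```

```bash
python3 snap.py scene s2; python3 -c "
from h import *
im=cv2.imread('pics/s2.png'); cv2.imwrite('pics/s2c.png',crop(im,180,220,400,410,3))"
```

```text
t 2.95 pos [ 0.4852 -0.1158  0.0249] yaw 77.64 j [-0.47  0.57  1.72 -0.    0.85 -1.82] F [0.3 1.7 0.2] M [-0.01 -0.01 -0.01]
```

View pics/s2c.png

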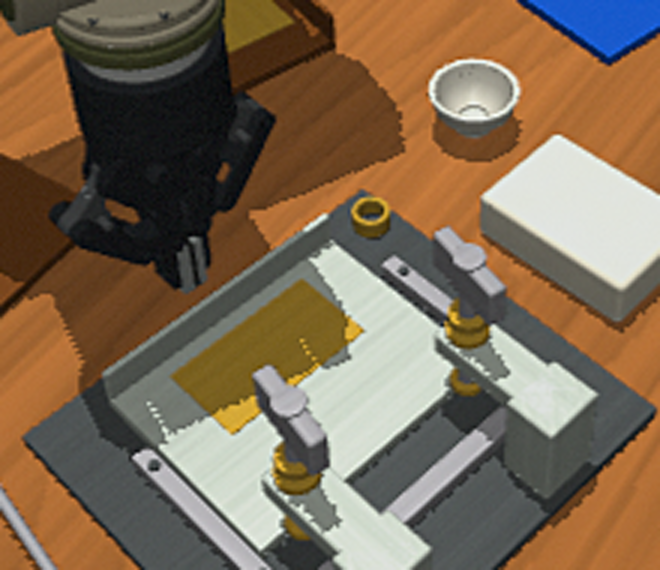

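Request:
servo_tool(moves=[0.006,-0.001,0,1,255,0.006,-0.001,0,0,255,0.006,-0.001,0,0,255,0.005,-0.001,0,0,255,0.005,-0.001,0,0,255,0.005,-0.001,0,0,255,0.004,-0.001,0,0,255])

```text
time: 3.88
position: [0.5245, -0.1231, 0.0279]
tool_rot: [0.001, 0.774, 0.634, -0.002]
contact_force: [-4.6, 0.5, 2.9]
width: 0.002
```

Request:
servo_tool(moves=[0.003,-0.0005,-0.001,0,255,0.003,-0.0005,0,0,255])

```text
time: 4.12
position: [0.5293, -0.1239, 0.0267]
tool_rot: [-0.0, 0.773, 0.634, -0.003]
contact_force: [-19.1, -0.6, 11.9]
width: -0.0
```

Request:
servo_tool(moves=[0,0,0,0,255])

```text
time: 4.25
position: [0.5291, -0.124, 0.0267]
tool_rot: [-0.001, 0.773, 0.634, -0.003]
contact_force: [-3.0, 0.6, 2.2]
width: 0.002
```

```bash
python3 snap.py scene s3; python3 -c "
from h import *
im=cv2.imread('pics/s3.png'); cv2.imwrite('pics/s3c.png',crop(im,180,270,400,460,3))"
```

```text
t 4.25 pos [ 0.5291 -0.124   0.0267] yaw 78.67 j [-0.45  0.62  1.59 -0.01  0.94 -1.81] F [-3.   0.6  2.2] M [ 0.06  0.34 -0.  ]
```

View pics/s3c.png

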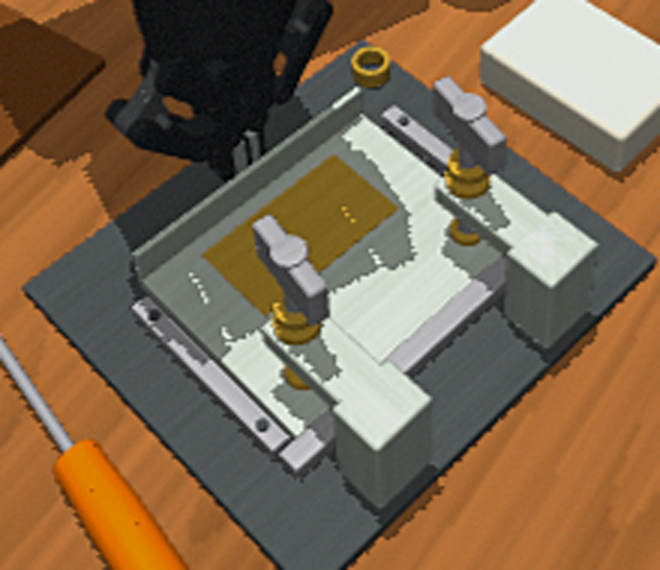

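Request:
servo_tool(moves=[-0.02,0.004,0,0,255,0,0,0.05,0,255,0,0,0.05,0,100,0,0,0.05,0,100,0.03,-0.02,0.025,0,100,0.045,-0.028,0,-3,100,0.045,-0.028,0,-4,100,0,0,0,0,100])

```text
time: 5.3
position: [0.6379, -0.1999, 0.2098]
tool_rot: [0.008, 0.812, 0.584, 0.002]
contact_force: [0.0, 0.6, -0.7]
width: 0.608
```

```bash
python3 snap.py wrist w4;python3 snap.py top t4; python3 -c "
from h import *
im=cv2.imread('pics/t4.png'); cv2.imwrite('pics/t4c.png',crop(im,315,135,475,280,4))"
```

```text
t 5.3 pos [ 0.6379 -0.1999  0.2098] yaw 71.42 j [-0.48  0.61  0.99 -0.    1.53 -1.73] F [ 0.   0.6 -0.7] M [0.03 0.02 0.04]
t 5.35 pos [ 0.6368 -0.1988  0.2102] yaw 71.49 j [-0.48  0.6   0.99 -0.    1.53 -1.73] F [-0.7  0.3  0.1] M [-0.01  0.07  0.02]
```

View pics/w4.png

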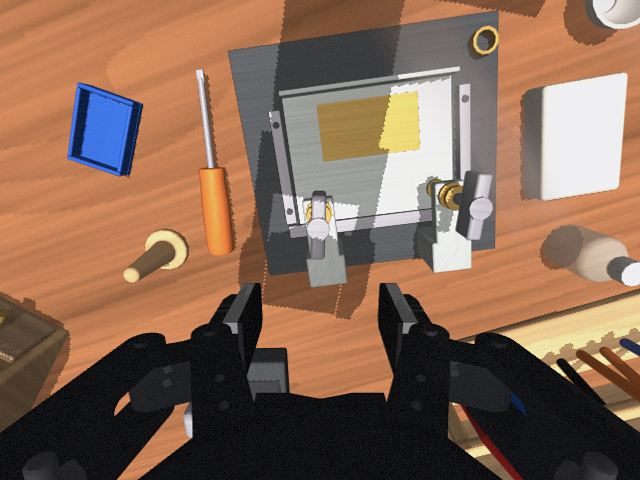

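View pics/t4c.png

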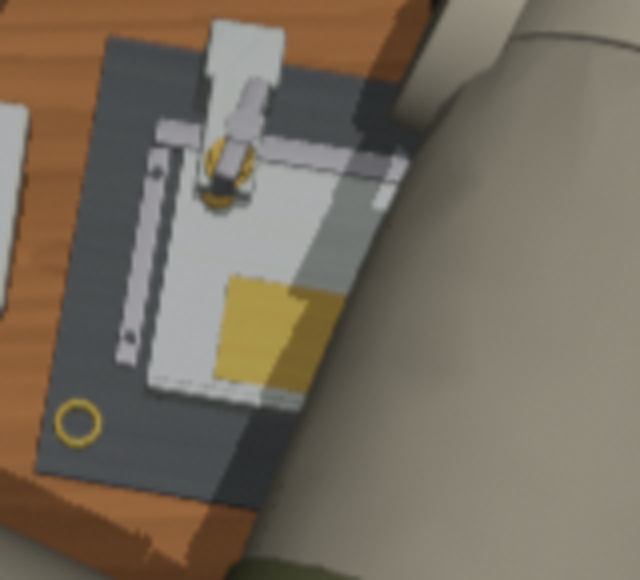

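```bash
python3 - <<'E'
from h import *
im=cv2.imread("pics/w4.png"); a=crop(im,290,180,350,270,6); b=crop(im,430,160,500,250,6)
cv2.imwrite("pics/w4c.png",np.hstack([a,b]))
E
```

```text
(no output)
```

View pics/w4c.png

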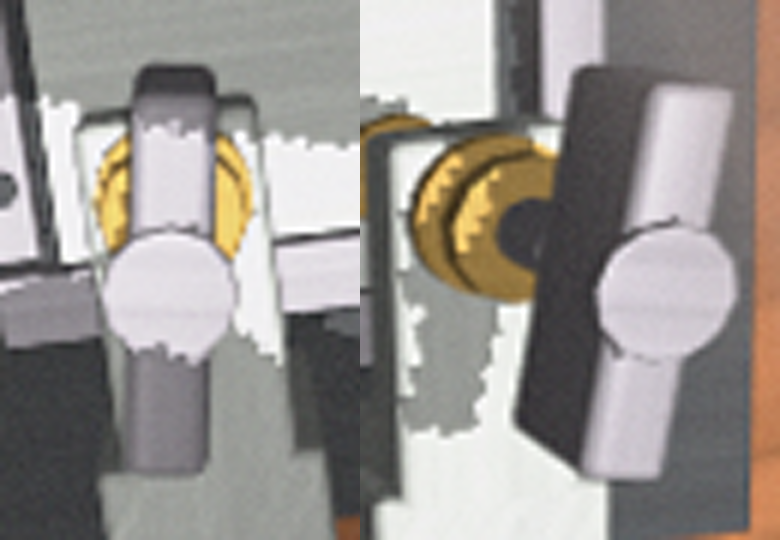

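```bash
python3 - <<'E'
from h import *
v=np.load("pics/w4.npy"); C=cam("wrist",dict(position=v[:3],tool_rot=v[3:]))
for nm,p,q,d in (("R",(319,196.2),(318,258.3),(318.3,229)),("L",(485,174.5),(473.3,239.2),(481.2,208.8))):
    for z in (.116,.12):
        P=onz(C,*p,z);Q=onz(C,*q,z);D=onz(C,*d,z+.002); e=Q-P
        print(nm,z,"mid",((P+Q)/2).round(4),"disc",D.round(4),"len",np.linalg.norm(e).round(4),"yaw",np.degrees(np.arctan2(e[1],e[0])).round(1))
E
```

```text
R 0.116 mid [ 0.627  -0.1982  0.116 ] disc [ 0.627  -0.1983  0.118 ] len 0.0438 yaw -19.6
R 0.12 mid [ 0.626  -0.1978  0.12  ] disc [ 0.626 -0.198  0.122] len 0.043 yaw -19.6
L 0.116 mid [ 0.6478 -0.092   0.116 ] disc [ 0.6483 -0.0915  0.118 ] len 0.044 yaw -21.3
L 0.12 mid [ 0.6464 -0.0935  0.12  ] disc [ 0.6469 -0.093   0.122 ] len 0.0432 yaw -21.3
```

Request:
servo_tool(moves=[-0.008,0.002,-0.04,0,100,0,0,-0.03,0,100,0,0,0,0,100])

```text
time: 5.78
position: [0.6265, -0.1942, 0.1412]
tool_rot: [0.009, 0.811, 0.585, 0.003]
contact_force: [0.6, 0.4, 1.0]
width: 0.609
```

```bash
python3 snap.py wrist w5
```

```text
t 5.775 pos [ 0.6265 -0.1942  0.1412] yaw 71.67 j [-0.48  0.63  1.14 -0.    1.35 -1.73] F [0.6 0.4 1. ] M [ 0.01 -0.01  0.04]
```

View pics/w5.png

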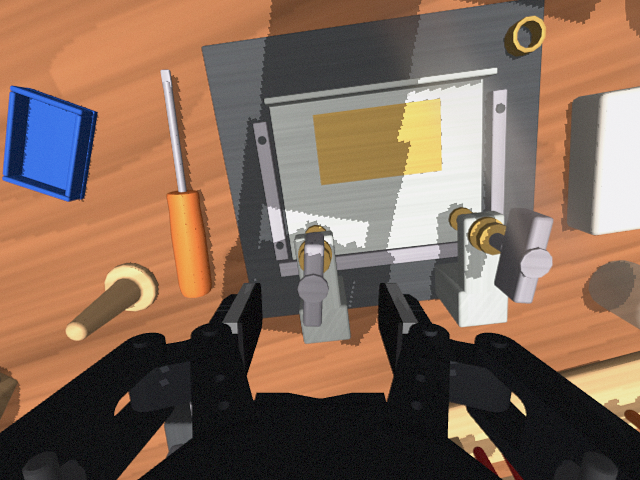

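```bash
python3 - <<'E'
from h import *
im=cv2.imread("pics/w5.png"); cv2.imwrite("pics/w5c.png",np.hstack([crop(im,280,215,350,335,5),crop(im,480,195,560,315,5)]))
v=np.load("pics/w5.npy"); C=cam("wrist",dict(position=v[:3],tool_rot=v[3:]))
for u,w in ((313,289),(537,262)): print(onz(C,u,w,.118).round(4))
E
```

```text
[ 0.6268 -0.1985  0.118 ]
[ 0.6471 -0.0916  0.118 ]
```

View pics/w5c.png

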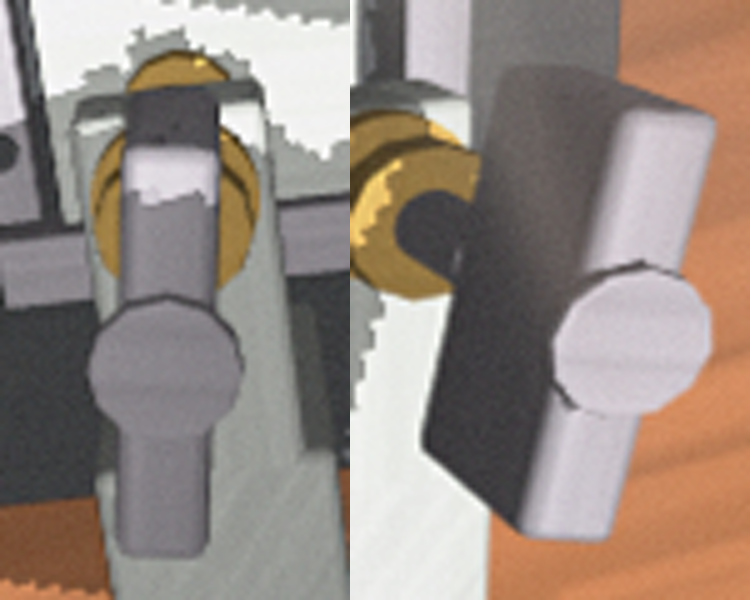

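Request:
servo_tool(moves=[0.001,-0.0035,-0.025,-1,100,0,0,-0.014,0,100,0,0,0,0,100])

```text
time: 6.2
position: [0.6298, -0.1981, 0.1087]
tool_rot: [0.014, 0.815, 0.579, 0.006]
contact_force: [0.2, -0.1, 0.6]
width: 0.606
```

```bash
python3 snap.py wrist w6;python3 snap.py scene s6; python3 -c "
from h import *
im=cv2.imread('pics/s6.png'); cv2.imwrite('pics/s6c.png',crop(im,220,280,380,430,4))"
```

```text
t 6.2 pos [ 0.6298 -0.1981  0.1087] yaw 70.74 j [-0.48  0.67  1.18 -0.    1.27 -1.72] F [ 0.2 -0.1  0.6] M [ 0.03  0.02 -0.01]
t 6.25 pos [ 0.6301 -0.1983  0.1094] yaw 70.73 j [-0.48  0.67  1.18 -0.    1.27 -1.72] F [0.6 1.5 0.4] M [-0.06 -0.02  0.05]
```

View pics/w6.png

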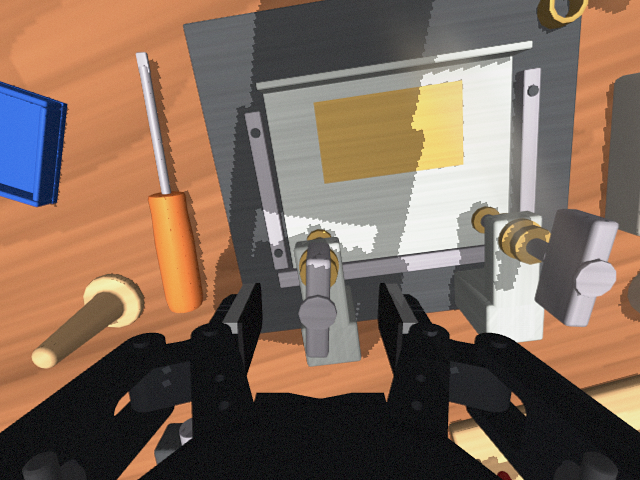

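View pics/s6c.png

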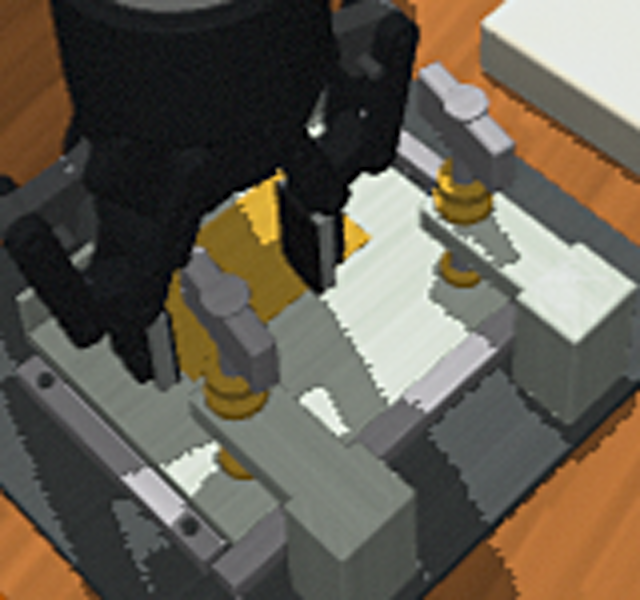

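```bash
python3 - <<'E'
from h import *
v=np.load("pics/w6.npy"); C=cam("wrist",dict(position=v[:3],tool_rot=v[3:]))
for u,w in ((317,313),(595,279)): print(onz(C,u,w,.118).round(4))
q=v[3:];print(R.from_quat([q[1],q[2],q[3],q[0]]).as_matrix().round(3))
E
```

```text
[ 0.6262 -0.1985  0.118 ]
[ 0.6473 -0.0926  0.118 ]
[[ 0.33   0.944  0.026]
 [ 0.944 -0.33  -0.017]
 [-0.007  0.03  -1.   ]]
```

Request:
servo_tool(moves=[-0.003,0,-0.008,-0.5,100,0,0,0,0,255,0,0,0,0,255,0,0,0,0,255,0,0,0,0,255], force=30)

```text
time: 6.92
position: [0.6275, -0.1982, 0.1027]
tool_rot: [0.016, 0.818, 0.575, 0.007]
contact_force: [0.7, 0.1, -1.1]
width: 0.111
```

```bash
python3 snap.py wrist w7
```

```text
t 6.925 pos [ 0.6275 -0.1982  0.1027] yaw 70.21 j [-0.48  0.67  1.2  -0.    1.24 -1.71] F [ 0.7  0.1 -1.1] M [0.12 0.02 0.01]
```

View pics/w7.png

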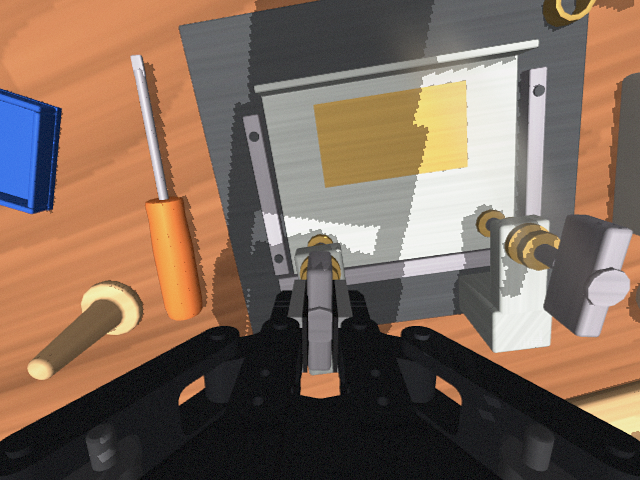

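Request:
servo_tool(moves=[0,0,0,-4,255,0,0,0,-4,255,0,0,-0.0005,-4,255])

```text
time: 7.35
position: [0.6276, -0.1982, 0.1023]
tool_rot: [0.017, 0.875, 0.484, 0.005]
contact_force: [-0.5, 1.0, 3.0]
width: 0.11
```

```bash
cat > st.py <<'E'
from h import *
s=robot.read_state(); q=s["tool_rot"]
print("t",s["time"],"pos",s["position"].round(4),"yaw",round(np.degrees(2*np.arctan2(q[2],q[1])),2),"j6",s["joint_positions"][5].round(2),"F",s["contact_force"].round(1),"M",s["ft_torque"].round(3),"w",round(s["width"],3))
E
python3 st.py
```

```text
t 7.35 pos [ 0.6276 -0.1982  0.1023] yaw 57.87 j6 -1.49 F [-0.5  1.   3. ] M [0.218 0.069 0.045] w 0.11
```

Request:
servo_tool(moves=[0,0,-0.0003,-4,255,0,0,0,0,255])

```text
time: 7.6
position: [0.6276, -0.1981, 0.1022]
tool_rot: [0.017, 0.892, 0.452, 0.005]
contact_force: [-0.3, -0.3, 0.2]
width: 0.107
```

```bash
python3 st.py
```

```text
t 7.6 pos [ 0.6276 -0.1981  0.1022] yaw 53.77 j6 -1.42 F [-0.3 -0.3  0.2] M [0.233 0.038 0.056] w 0.107
```

Request:
servo_tool(moves=[0,0,-0.0003,-4,255,0,0,0,0,255])

```text
time: 7.85
position: [0.6276, -0.1981, 0.102]
tool_rot: [0.017, 0.907, 0.422, 0.004]
contact_force: [0.2, 0.5, 0.8]
width: 0.109
```

```bash
python3 st.py
```

```text
t 7.85 pos [ 0.6276 -0.1981  0.102 ] yaw 49.87 j6 -1.35 F [0.2 0.5 0.8] M [0.205 0.117 0.005] w 0.109
```

Request:
servo_tool(moves=[0,0,-0.0003,-4,255,0,0,0,0,255])

```text
time: 8.1
position: [0.6277, -0.1981, 0.1019]
tool_rot: [0.017, 0.92, 0.391, 0.004]
contact_force: [-1.3, 1.0, 0.8]
width: 0.105
```

```bash
python3 st.py
```

```text
t 8.1 pos [ 0.6277 -0.1981  0.1019] yaw 46.07 j6 -1.28 F [-1.3  1.   0.8] M [0.182 0.067 0.02 ] w 0.105
```

Request:
servo_tool(moves=[0,0,-0.0003,-4,255,0,0,0,0,255])

```text
time: 8.35
position: [0.6277, -0.1981, 0.1018]
tool_rot: [0.017, 0.932, 0.361, 0.003]
contact_force: [-0.1, 1.3, 0.8]
width: 0.108
```

```bash
python3 st.py
```

```text
t 8.35 pos [ 0.6277 -0.1981  0.1018] yaw 42.32 j6 -1.21 F [-0.1  1.3  0.8] M [ 0.191  0.051 -0.04 ] w 0.108
```

Request:
servo_tool(moves=[0,0,-0.0003,-4,255,0,0,0,0,255])

```text
time: 8.6
position: [0.6277, -0.1981, 0.1016]
tool_rot: [0.017, 0.944, 0.33, 0.003]
contact_force: [-0.4, 1.4, 0.0]
width: 0.112
```

```bash
python3 st.py
```

```text
t 8.6 pos [ 0.6277 -0.1981  0.1016] yaw 38.6 j6 -1.14 F [-0.4  1.4  0. ] M [0.269 0.043 0.012] w 0.112
```

Request:
servo_tool(moves=[0,0,-0.0003,-4,255,0,0,0,0,255])

```text
time: 8.85
position: [0.6278, -0.1981, 0.1015]
tool_rot: [0.018, 0.954, 0.3, 0.002]
contact_force: [-0.2, 0.6, 1.0]
width: 0.109
```

```bash
python3 st.py
```

```text
t 8.85 pos [ 0.6278 -0.1981  0.1015] yaw 34.89 j6 -1.08 F [-0.2  0.6  1. ] M [ 0.319  0.077 -0.051] w 0.109
```

Request:
servo_tool(moves=[0,0,-0.0003,-4,255,0,0,0,0,255])

```text
time: 9.1
position: [0.6278, -0.1981, 0.1014]
tool_rot: [0.018, 0.963, 0.269, 0.002]
contact_force: [-0.1, 0.9, 1.1]
width: 0.106
```

```bash
python3 st.py; python3 snap.py wrist w8
```

```text
t 9.1 pos [ 0.6278 -0.1981  0.1014] yaw 31.19 j6 -1.01 F [-0.1  0.9  1.1] M [ 0.274  0.019 -0.007] w 0.106
t 9.1 pos [ 0.6278 -0.1981  0.1014] yaw 31.19 j [-0.48  0.67  1.19 -0.02  1.25 -1.01] F [-0.1  0.9  1.1] M [ 0.27  0.02 -0.01]
```

View pics/w8.png

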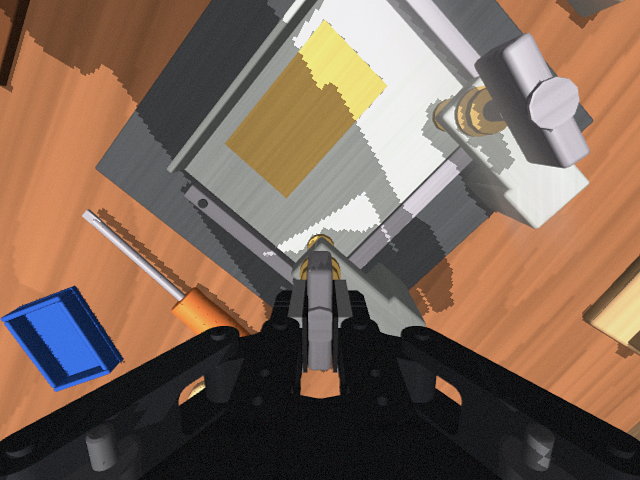

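Request:
servo_tool(moves=[0,0,-0.0003,-4,255,0,0,0,0,255])

```text
time: 9.4
position: [0.6279, -0.1981, 0.1012]
tool_rot: [0.018, 0.971, 0.237, 0.001]
contact_force: [-0.7, 2.0, 1.4]
width: 0.11
```

```bash
python3 st.py
```

```text
t 9.4 pos [ 0.6279 -0.1981  0.1012] yaw 27.45 j6 -0.95 F [-0.7  2.   1.4] M [0.267 0.122 0.05 ] w 0.11
```

Request:
servo_tool(moves=[0,0,-0.0003,-4,255,0,0,0,0,255])

```text
time: 9.65
position: [0.6279, -0.1981, 0.1011]
tool_rot: [0.018, 0.979, 0.205, 0.001]
contact_force: [-0.5, 0.9, 1.5]
width: 0.104
```

```bash
python3 st.py; sleep 0.1; python3 st.py
```

```text
t 9.65 pos [ 0.6279 -0.1981  0.1011] yaw 23.71 j6 -0.88 F [-0.5  0.9  1.5] M [0.242 0.073 0.041] w 0.104
t 9.65 pos [ 0.6279 -0.1981  0.1011] yaw 23.71 j6 -0.88 F [-0.5  0.9  1.5] M [0.242 0.073 0.041] w 0.104
```

Request:
servo_tool(moves=[0,0,-0.0003,-5,255,0,0,0,0,255])

```text
time: 9.9
position: [0.6279, -0.1981, 0.1009]
tool_rot: [0.018, 0.986, 0.165, 0.0]
contact_force: [-1.4, 1.7, 1.0]
width: 0.109
```

```bash
python3 st.py
```

```text
t 9.9 pos [ 0.6279 -0.1981  0.1009] yaw 18.98 j6 -0.8 F [-1.4  1.7  1. ] M [0.307 0.101 0.019] w 0.109
```

Request:
servo_tool(moves=[0,0,0,0,255])

```text
time: 10.02
position: [0.6279, -0.1981, 0.1009]
tool_rot: [0.018, 0.986, 0.166, 0.0]
contact_force: [-0.7, 2.5, 2.1]
width: 0.108
```

```bash
python3 st.py
```

```text
t 10.025 pos [ 0.6279 -0.1981  0.1009] yaw 19.15 j6 -0.8 F [-0.7  2.5  2.1] M [0.287 0.134 0.003] w 0.108
```

Request:
servo_tool(moves=[0,0,0,0,100,0,0,0,0,100,0,0,0.03,0,100,0,0,0.03,8,100,0.004,0.02,0,10,100,0.004,0.03,0,10,100,0.004,0.03,0,10,100,0.004,0.02,0,10,100,0.003,0.005,0,2,100,0,0,0,0,100])

```text
time: 11.28
position: [0.6469, -0.0922, 0.1612]
tool_rot: [0.018, 0.815, 0.579, 0.007]
contact_force: [0.1, -0.4, -0.4]
width: 0.608
```

```bash
python3 snap.py wrist w9
```

```text
t 11.275 pos [ 0.6469 -0.0922  0.1612] yaw 70.84 j [-0.32  0.61  1.14 -0.01  1.36 -1.55] F [ 0.1 -0.4 -0.4] M [0.02 0.02 0.04]
```

View pics/w9.png

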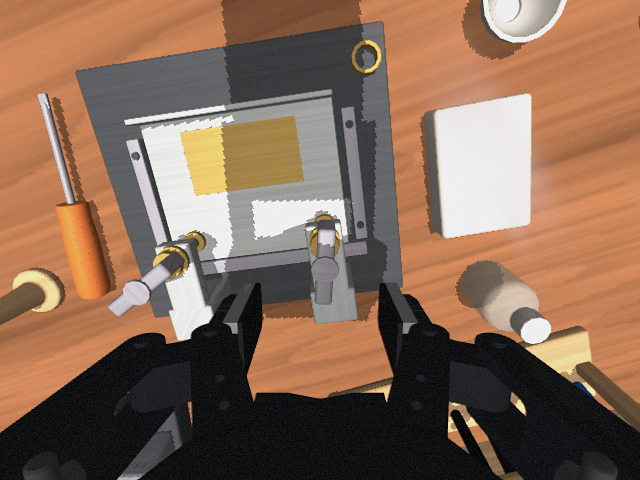

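```bash
python3 - <<'E'
from h import *
im=cv2.imread("pics/w9.png"); cv2.imwrite("pics/w9c.png",crop(im,295,205,365,325,5))
v=np.load("pics/w9.npy"); C=cam("wrist",dict(position=v[:3],tool_rot=v[3:]))
for u,w in ((325,269),(137,294)): print(onz(C,u,w,.118).round(4))
E
```

```text
[ 0.6473 -0.0903  0.118 ]
[ 0.6271 -0.1957  0.118 ]
```

View pics/w9c.png

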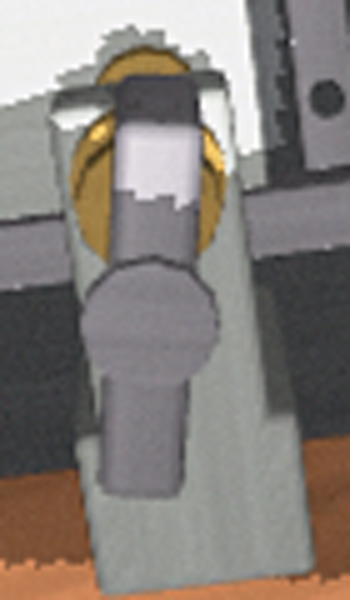

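Request:
servo_tool(moves=[0.0005,0.001,-0.025,-2,100,0,0,-0.02,0,100,0,0,-0.013,0,100,0,0,0,0,100])

```text
time: 11.82
position: [0.6472, -0.0951, 0.1019]
tool_rot: [0.018, 0.828, 0.56, 0.007]
contact_force: [-0.7, -0.2, 0.6]
width: 0.613
```

```bash
python3 snap.py wrist w10
```

```text
t 11.825 pos [ 0.6472 -0.0951  0.1019] yaw 68.15 j [-0.32  0.66  1.21 -0.01  1.23 -1.51] F [-0.7 -0.2  0.6] M [0.01 0.02 0.01]
```

View pics/w10.png

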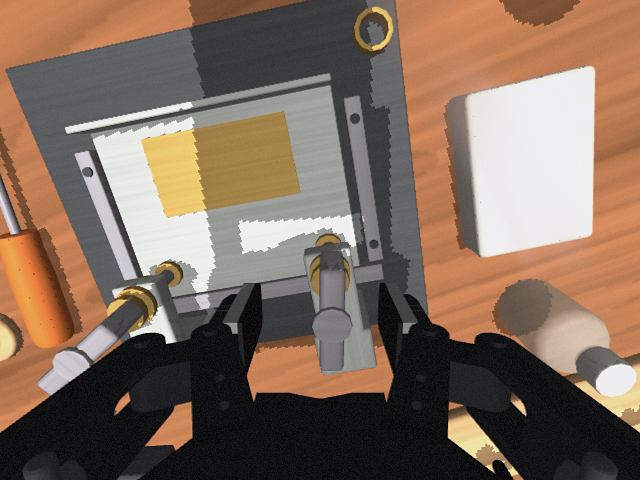

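Request:
servo_tool(moves=[0.001,0.004,0,0,100,0,0,0,0,100])

```text
time: 12.12
position: [0.6493, -0.0912, 0.1042]
tool_rot: [0.02, 0.828, 0.56, 0.008]
contact_force: [0.1, -0.3, -1.0]
width: 0.603
```

Request:
servo_tool(moves=[0,0,0,0,255,0,0,0,0,255,0,0,0,0,255,0,0,0,0,255])

```text
time: 12.62
position: [0.6497, -0.0907, 0.1051]
tool_rot: [0.02, 0.828, 0.56, 0.009]
contact_force: [0.1, 0.1, -0.4]
width: 0.106
```

```bash
python3 st.py
```

```text
t 12.625 pos [ 0.6497 -0.0907  0.1051] yaw 68.14 j6 -1.5 F [ 0.1  0.1 -0.4] M [ 0.178 -0.05  -0.005] w 0.106
```

Request:
servo_tool(moves=[0,0,0,-4,255,0,0,-0.0005,-4,255,0,0,0,0,255])

```text
time: 13.0
position: [0.6497, -0.0909, 0.1048]
tool_rot: [0.021, 0.866, 0.499, 0.007]
contact_force: [0.5, 0.6, 0.5]
width: 0.106
```

```bash
python3 st.py
```

```text
t 13.0 pos [ 0.6497 -0.0909  0.1048] yaw 59.95 j6 -1.35 F [0.5 0.6 0.5] M [ 0.188 -0.062  0.029] w 0.106
```

Request:
servo_tool(moves=[0,0,-0.0003,-4,255,0,0,0,0,255])

```text
time: 13.25
position: [0.6497, -0.0909, 0.1047]
tool_rot: [0.021, 0.883, 0.47, 0.006]
contact_force: [-0.4, 0.1, 0.5]
width: 0.108
```

```bash
python3 st.py
```

```text
t 13.25 pos [ 0.6497 -0.0909  0.1047] yaw 56.05 j6 -1.28 F [-0.4  0.1  0.5] M [ 0.259  0.039 -0.031] w 0.108
```

Request:
servo_tool(moves=[0,0,-0.0003,-4,255,0,0,0,0,255])

```text
time: 13.5
position: [0.6497, -0.0909, 0.1045]
tool_rot: [0.022, 0.898, 0.44, 0.006]
contact_force: [-0.6, 1.0, 0.8]
width: 0.112
```

```bash
python3 st.py
```

```text
t 13.5 pos [ 0.6497 -0.0909  0.1045] yaw 52.25 j6 -1.21 F [-0.6  1.   0.8] M [0.255 0.034 0.02 ] w 0.112
```

Request:
servo_tool(moves=[0,0,-0.0003,-4,255,0,0,0,0,255])

```text
time: 13.75
position: [0.6497, -0.091, 0.1045]
tool_rot: [0.022, 0.912, 0.411, 0.005]
contact_force: [0.3, 0.9, 1.3]
width: 0.11
```

```bash
python3 st.py
```

```text
t 13.75 pos [ 0.6497 -0.091   0.1045] yaw 48.5 j6 -1.15 F [0.3 0.9 1.3] M [0.237 0.022 0.106] w 0.11
```

Request:
servo_tool(moves=[0,0,-0.0003,-4,255,0,0,0,0,255])

```text
time: 14.0
position: [0.6497, -0.091, 0.1045]
tool_rot: [0.022, 0.924, 0.381, 0.004]
contact_force: [-1.4, 0.0, 1.9]
width: 0.11
```

```bash
python3 st.py
```

```text
t 14.0 pos [ 0.6497 -0.091   0.1045] yaw 44.8 j6 -1.08 F [-1.4  0.   1.9] M [0.24  0.087 0.122] w 0.11
```

Request:
servo_tool(moves=[0,0,-0.0003,-4,255,0,0,0,0,255])

```text
time: 14.25
position: [0.6497, -0.091, 0.1045]
tool_rot: [0.022, 0.936, 0.351, 0.004]
contact_force: [0.1, 0.4, 2.5]
width: 0.108
```

```bash
python3 st.py
```

```text
t 14.25 pos [ 0.6497 -0.091   0.1045] yaw 41.11 j6 -1.02 F [0.1 0.4 2.5] M [0.26  0.189 0.248] w 0.108
```

Request:
servo_tool(moves=[0,0,0,4,255,0,0,0,6,255,0,0,0.0002,8,255,0,0,0.0003,8,255,0,0,0.0003,8,255,0,0,0.0003,8,255,0,0,0.0003,8,255,0,0,0,0,255])

```text
time: 15.25
position: [0.6498, -0.0906, 0.1059]
tool_rot: [0.018, 0.681, 0.732, 0.014]
contact_force: [-0.7, 1.7, 2.3]
width: 0.108
```

```bash
python3 st.py
```

```text
t 15.25 pos [ 0.6498 -0.0906  0.1059] yaw 94.16 j6 -1.97 F [-0.7  1.7  2.3] M [ 0.262  0.081 -0.027] w 0.108
```

Request:
servo_tool(moves=[0,0,0.0002,6,255,0,0,0.0002,6,255,0,0,0.0002,6,255,0,0,0.0002,5,255,0,0,0,0,255])

```text
time: 15.88
position: [0.6496, -0.0904, 0.1067]
tool_rot: [0.015, 0.519, 0.854, 0.017]
contact_force: [0.1, 0.4, 3.7]
width: 0.108
```

```bash
python3 st.py
```

```text
t 15.875 pos [ 0.6496 -0.0904  0.1067] yaw 117.42 j6 -2.39 F [0.1 0.4 3.7] M [0.257 0.11  0.016] w 0.108
```

Request:
servo_tool(moves=[0,0,0.0002,5,255,0,0,0,0,255])

```text
time: 16.12
position: [0.6496, -0.0904, 0.1069]
tool_rot: [0.014, 0.483, 0.875, 0.018]
contact_force: [-0.6, 0.6, 2.2]
width: 0.107
```

```bash
python3 st.py
```

```text
t 16.125 pos [ 0.6496 -0.0904  0.1069] yaw 122.2 j6 -2.47 F [-0.6  0.6  2.2] M [ 0.195  0.19  -0.026] w 0.107
```

Request:
servo_tool(moves=[0,0,0.0002,5,255,0,0,0,0,255])

```text
time: 16.38
position: [0.6496, -0.0903, 0.107]
tool_rot: [0.013, 0.447, 0.894, 0.018]
contact_force: [-0.5, 0.2, 3.2]
width: 0.107
```

```bash
python3 st.py
```

```text
t 16.375 pos [ 0.6496 -0.0903  0.107 ] yaw 126.91 j6 -2.56 F [-0.5  0.2  3.2] M [ 0.219  0.203 -0.006] w 0.107
```

Request:
servo_tool(moves=[0,0,0.0002,4,255,0,0,0,0,255])

```text
time: 16.62
position: [0.6496, -0.0903, 0.1072]
tool_rot: [0.013, 0.418, 0.908, 0.019]
contact_force: [-0.3, 0.6, 3.0]
width: 0.107
```

```bash
python3 st.py
```

```text
t 16.625 pos [ 0.6496 -0.0903  0.1072] yaw 130.55 j6 -2.62 F [-0.3  0.6  3. ] M [ 0.173  0.13  -0.031] w 0.107
```

Request:
servo_tool(moves=[0,0,0.0001,4,255,0,0,0,0,255])

```text
time: 16.88
position: [0.6495, -0.0902, 0.1072]
tool_rot: [0.012, 0.389, 0.921, 0.019]
contact_force: [-0.9, 0.5, 2.7]
width: 0.109
```

```bash
python3 st.py
```

```text
t 16.875 pos [ 0.6495 -0.0902  0.1072] yaw 134.22 j6 -2.69 F [-0.9  0.5  2.7] M [ 0.238  0.193 -0.109] w 0.109
```

Request:
servo_tool(moves=[0,0,0,3,255,0,0,0,0,255])

```text
time: 17.12
position: [0.6495, -0.0902, 0.1072]
tool_rot: [0.011, 0.368, 0.93, 0.019]
contact_force: [0.5, 0.8, 2.3]
width: 0.106
```

```bash
python3 st.py
```

```text
t 17.125 pos [ 0.6495 -0.0902  0.1072] yaw 136.86 j6 -2.73 F [0.5 0.8 2.3] M [ 0.196  0.154 -0.092] w 0.106
```

Request:
servo_tool(moves=[0,0,0,-3,255,0,0,0,0,100,0,0,0,0,100,0,0,0.03,0,100,0,0,0.03,-10,100,-0.004,-0.02,0,-10.5,100,-0.004,-0.025,0,-10.5,100,-0.004,-0.025,0,-10.5,100,-0.004,-0.02,0,-10.5,100,-0.004,-0.015,0,-10.5,100])

```text
time: 18.38
position: [0.6286, -0.198, 0.1672]
tool_rot: [0.02, 0.822, 0.569, 0.01]
contact_force: [-1.0, 1.3, 0.0]
width: 0.61
```

Request:
servo_tool(moves=[0,0,0,-10.5,100,0,0,0,-10.5,100,0,0,0,-10.5,100,0,0,0,-10.5,100,0,0,0,-8,100,0,0,0,0,100])

```text
time: 19.12
position: [0.6278, -0.2001, 0.1657]
tool_rot: [0.022, 0.987, 0.158, -0.0]
contact_force: [0.5, -0.1, -0.4]
width: 0.604
```

```bash
python3 snap.py wrist w11
```

```text
t 19.125 pos [ 0.6278 -0.2001  0.1657] yaw 18.14 j [-0.47  0.62  1.1  -0.04  1.4  -0.79] F [ 0.5 -0.1 -0.4] M [-0.   -0.07  0.  ]
```

View pics/w11.png

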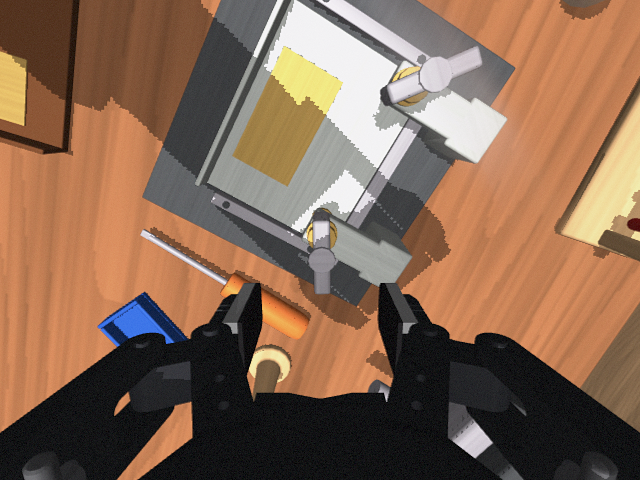

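Request:
servo_tool(moves=[0,0.002,-0.03,0.5,100,0,0,-0.022,0,100,0,0,-0.008,0,100,0,0,0,0,100])

```text
time: 19.68
position: [0.6281, -0.1984, 0.1049]
tool_rot: [0.023, 0.986, 0.167, 0.001]
contact_force: [0.4, 0.1, -0.8]
width: 0.607
```

```bash
python3 snap.py wrist w12
```

```text
t 19.675 pos [ 0.6281 -0.1984  0.1049] yaw 19.28 j [-0.47  0.67  1.18 -0.04  1.26 -0.8 ] F [ 0.4  0.1 -0.8] M [ 0.01  0.04 -0.03]
```

View pics/w12.png

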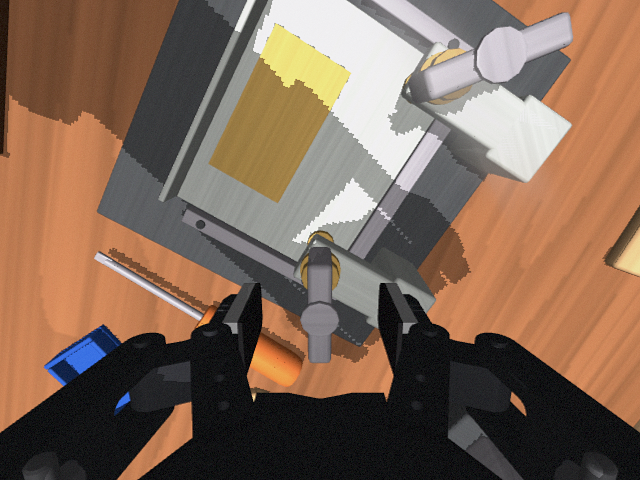

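Well centred (disc at about (319,319), midway between the pads). Lower 4 mm, close and turn on.

Request:
servo_tool(moves=[0,0,-0.004,0,100,0,0,0,0,255,0,0,0,0,255,0,0,0,0,255,0,0,0,0,255])

```text
time: 20.35
position: [0.6286, -0.199, 0.1033]
tool_rot: [0.024, 0.986, 0.168, 0.002]
contact_force: [-1.5, 0.0, -0.6]
width: 0.105
```

```bash
python3 st.py
```

```text
t 20.35 pos [ 0.6286 -0.199   0.1033] yaw 19.31 j6 -0.8 F [-1.5  0.  -0.6] M [-0.012  0.055 -0.021] w 0.105
```

Request:
servo_tool(moves=[0,0,-0.0002,-6,255,0,0,-0.0002,-6,255,0,0,-0.0003,-6,255,0,0,-0.0002,-6,255,0,0,-0.0003,-6,255,0,0,-0.0002,-6,255,0,0,-0.0003,-6,255,0,0,0,0,255])

```text
time: 21.35
position: [0.6281, -0.1993, 0.1018]
tool_rot: [0.023, 0.978, -0.208, -0.007]
contact_force: [-1.9, 0.4, -0.1]
width: 0.113
```

```bash
python3 st.py
```

```text
t 21.35 pos [ 0.6281 -0.1993  0.1018] yaw -23.98 j6 -0.04 F [-1.9  0.4 -0.1] M [-0.033  0.192 -0.016] w 0.113
```

Request:
servo_tool(moves=[0,0,-0.0002,-6,255,0,0,-0.0002,-6,255,0,0,-0.0002,-6,255,0,0,0,0,255])

```text
time: 21.85
position: [0.6279, -0.1992, 0.1011]
tool_rot: [0.022, 0.934, -0.358, -0.011]
contact_force: [-1.3, 0.3, 0.0]
width: 0.109
```

```bash
python3 st.py
```

```text
t 21.85 pos [ 0.6279 -0.1992  0.1011] yaw -41.91 j6 0.27 F [-1.3  0.3  0. ] M [-0.051  0.156  0.053] w 0.109
```

Request:
servo_tool(moves=[0,0,-0.0002,-4,255,0,0,0,0,255])

```text
time: 22.1
position: [0.6279, -0.1992, 0.101]
tool_rot: [0.021, 0.922, -0.387, -0.012]
contact_force: [-1.0, -0.0, 0.2]
width: 0.106
```

```bash
python3 st.py
```

```text
t 22.1 pos [ 0.6279 -0.1992  0.101 ] yaw -45.56 j6 0.34 F [-1.  -0.   0.2] M [-0.104  0.139  0.   ] w 0.106
```

Request:
servo_tool(moves=[0,0,-0.0002,-4,255,0,0,0,0,255])

```text
time: 22.35
position: [0.6278, -0.1992, 0.1009]
tool_rot: [0.021, 0.909, -0.416, -0.012]
contact_force: [-1.3, 0.5, -0.2]
width: 0.109
```

```bash
python3 st.py
```

```text
t 22.35 pos [ 0.6278 -0.1992  0.1009] yaw -49.23 j6 0.4 F [-1.3  0.5 -0.2] M [-0.067  0.182  0.033] w 0.109
```

Request:
servo_tool(moves=[0,0,-0.0002,-4,255,0,0,0,0,255])

```text
time: 22.6
position: [0.6278, -0.1992, 0.1008]
tool_rot: [0.021, 0.895, -0.445, -0.013]
contact_force: [-2.2, -0.0, -0.2]
width: 0.109
```

```bash
python3 st.py
```

```text
t 22.6 pos [ 0.6278 -0.1992  0.1008] yaw -52.9 j6 0.46 F [-2.2 -0.  -0.2] M [-0.108  0.121 -0.021] w 0.109
```

Request:
servo_tool(moves=[0,0,-0.0002,-4,255,0,0,0,0,255])

```text
time: 22.85
position: [0.6278, -0.1992, 0.1008]
tool_rot: [0.02, 0.88, -0.474, -0.014]
contact_force: [-1.1, 0.0, -0.3]
width: 0.104
```

```bash
python3 st.py
```

```text
t 22.85 pos [ 0.6278 -0.1992  0.1008] yaw -56.56 j6 0.53 F [-1.1  0.  -0.3] M [-0.07   0.253  0.088] w 0.104
```

Request:
servo_tool(moves=[0,0,-0.0001,-4,255,0,0,0,0,255])

```text
time: 23.1
position: [0.6278, -0.1991, 0.1007]
tool_rot: [0.02, 0.865, -0.502, -0.014]
contact_force: [-1.7, 0.1, -0.2]
width: 0.109
```

```bash
python3 st.py
```

```text
t 23.1 pos [ 0.6278 -0.1991  0.1007] yaw -60.23 j6 0.59 F [-1.7  0.1 -0.2] M [-0.09   0.221  0.135] w 0.109
```

Request:
servo_tool(moves=[0,0,0,-4,255,0,0,0,0,255])

```text
time: 23.35
position: [0.6277, -0.1991, 0.1008]
tool_rot: [0.019, 0.848, -0.529, -0.015]
contact_force: [-0.9, -0.5, 1.5]
width: 0.106
```

```bash
python3 st.py
```

```text
t 23.35 pos [ 0.6277 -0.1991  0.1008] yaw -63.89 j6 0.65 F [-0.9 -0.5  1.5] M [-0.167  0.272  0.205] w 0.106
```

Request:
servo_tool(moves=[0,0,0,-2,255,0,0,0,0,255])

```text
time: 23.6
position: [0.6277, -0.1991, 0.1008]
tool_rot: [0.019, 0.839, -0.543, -0.015]
contact_force: [-1.4, 0.3, 1.5]
width: 0.108
```

```bash
python3 st.py
```

```text
t 23.6 pos [ 0.6277 -0.1991  0.1008] yaw -65.77 j6 0.68 F [-1.4  0.3  1.5] M [-0.078  0.212  0.18 ] w 0.108
```

Request:
servo_tool(moves=[0,0,0,5,255,0,0,0,4,255,0,0,0,0,255,0,0,0,0,120,0,0,0,0,100,0,0,0,0,100,0,0,0.03,0,100,0,0,0.04,0,100,0,0,0.04,0,100,0,0,0,0,100])

```text
time: 24.85
position: [0.6279, -0.1988, 0.2134]
tool_rot: [0.02, 0.88, -0.474, -0.013]
contact_force: [-0.6, 0.1, -0.2]
width: 0.609
```

```bash
python3 st.py; python3 snap.py wrist w13; python3 snap.py scene s13; python3 -c "
from h import *
im=cv2.imread('pics/s13.png'); cv2.imwrite('pics/s13c.png',crop(im,200,270,400,460,3))"
```

```text
t 24.85 pos [ 0.6279 -0.1988  0.2134] yaw -56.6 j6 0.52 F [-0.6  0.1 -0.2] M [ 0.031 -0.06  -0.089] w 0.609
t 24.85 pos [ 0.6279 -0.1988  0.2134] yaw -56.6 j [-0.47  0.61  0.98 -0.04  1.58  0.52] F [-0.6  0.1 -0.2] M [ 0.03 -0.06 -0.09]
t 24.9 pos [ 0.6273 -0.1985  0.2112] yaw -56.6 j [-0.47  0.61  0.98 -0.04  1.58  0.52] F [-0.7  0.1 -0.5] M [ 0.04 -0.03 -0.03]
```

View pics/w13.png

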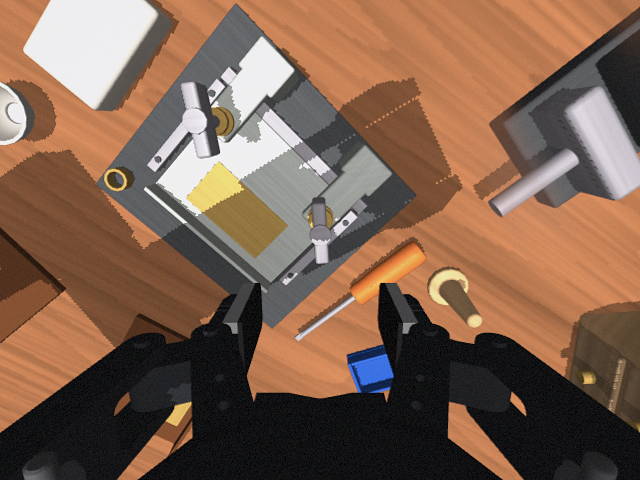

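View pics/s13c.png

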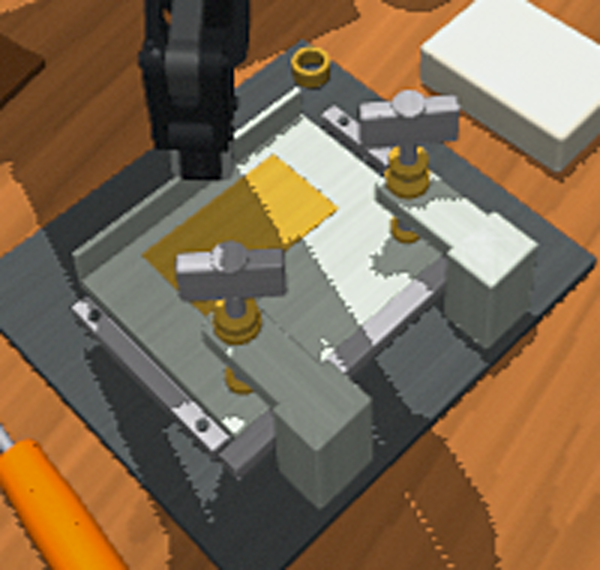

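```bash
python3 - <<'E'
from h import *
im=cv2.imread("pics/w13.png"); cv2.imwrite("pics/w13c.png",np.hstack([crop(im,165,70,245,170,5),crop(im,285,180,365,280,5)]))
v=np.load("pics/w13.npy"); C=cam("wrist",dict(position=v[:3],tool_rot=v[3:]))
A=onz(C,273,284,.036);B=onz(C,149,188,.036);print("lip",A.round(4),B.round(4))
for u,w in((273,327),(97,186)):print("bed front",onz(C,u,w,.008).round(4))
E
```

```text
lip [ 0.5387 -0.2009  0.036 ] [ 0.5592 -0.0582  0.036 ]
bed front [ 0.4788 -0.2323  0.008 ]
bed front [ 0.5208 -0.0053  0.008 ]
```

View pics/w13c.png

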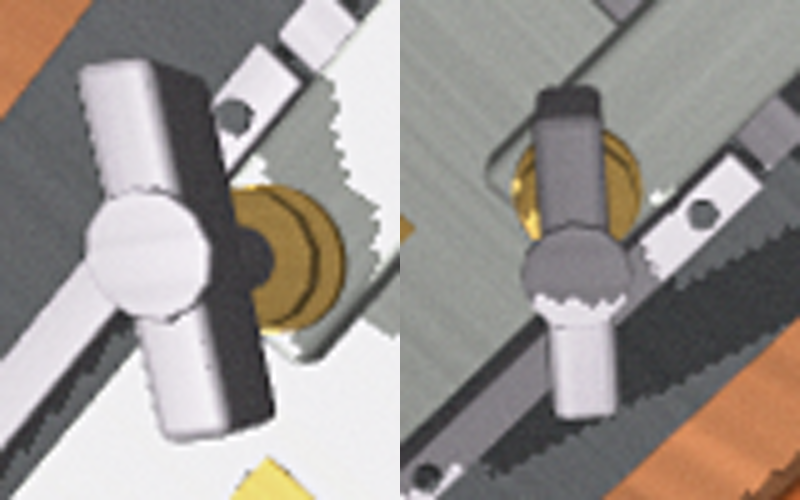

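```bash
python3 - <<'E'
from h import *
v=np.load("pics/w13.npy"); C=cam("wrist",dict(position=v[:3],tool_rot=v[3:]))
for n,a,b,z in(("L",(188.6,83),(203.6,157),.118),("R",(319,203.6),(322.4,262.4),.112)):
    P=onz(C,*a,z);Q=onz(C,*b,z);e=Q-P; y=np.degrees(np.arctan2(e[1],e[0]))%180
    print(n,np.linalg.norm(e).round(4),"yaw",y.round(1),"joint(rad, mod pi)",[round(np.radians(z0-y),2) for z0 in(-11,-12,-13)])
E
```

```text
L 0.0438 yaw 39.0 joint(rad, mod pi) [np.float64(-0.87), np.float64(-0.89), np.float64(-0.91)]
R 0.0438 yaw 36.5 joint(rad, mod pi) [np.float64(-0.83), np.float64(-0.85), np.float64(-0.86)]
```

```bash
python3 - <<'E'
from h import *
robot.hand_in()
E
python3 st.py
```

```text
the job is handed in; nothing more can be done
the job is handed in; nothing more can be done
```

The plate is home, the crossed screw is backed out and the sound one is firm. I handed the job in at about 25 s with the gripper open and clear of everything; the hand-in gave no verdict.

- **Plate:** I pushed it by the lip until the force jumped to 19 N, and the pictures show it against the fence. My last camera estimate put the lip at about −0.058 m, against the −0.065 m expected at home. That 7 mm is more than the 2 mm calibration error. I put it down to rough pixel picks at the lip, because the push had clearly stopped.
- **Right screw (sound):** It turned 0.89 rad with no clear resistance. After the other screw was dealt with, I turned it on until it came up firm at about 0.2 N m. I then eased off the spring and let go. The handle now reads about 2.29 rad against the 2.2 needed, give or take about 0.05 rad for the bed's direction.
- **Left screw (crossed):** It bound at about 0.45 rad, and I stopped at about 0.25 N m. I wound it back until it met the out stop at about 0.1 N m. The handle now reads about −0.89 rad.

The torque readings carried about 0.04 N m of noise. I did not measure the bystanders again. In the last pictures the bezel, brick, driver, mandrel and tray look undisturbed; the flask and cup were not checked at the end.

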